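Feed a well block under the block warmer's guard with a push stick

TASK

Feed the rectangular well block waiting on the block warmer's bed into its low tunnel, under the clear guard, until it rests up against the back stop: push it from behind with the push stick (the flat stick with an upright grip) and never touch the block with the gripper. Then draw the stick back out from under the guard, set it down flat on its underside and let go.

Things in the scene. Friction and masses are not known exactly. Their poses are not given: they have to be found in the camera images.
- stick_grip (a point): Push stick, loose on the bench (mm): flat white blade 205 long, 36 wide, 12 thick, with a grey upright grip near its rear: 50 long along the stick, 22 wide across it, top 78 above the underside. This point: mid-grip, 50 above the underside. x axis along the blade to the nose (170 ahead; rear end 35 behind), z up. Starts pointing roughly the feed way. 0.2 kg
- stick_nose (a point): Middle of the push stick's nose, the front end of the blade: 170 mm ahead of the grip point, 6 mm above the underside. Axes as stick_grip
- block_center (a point): Well block, loose: plain aluminium, 80 x 60 x 24 mm high, 4 x 3 dark wells in its top, about 0.3 kg. Waits on the warmer's bed before the mouth. This point: its centre, 12 mm above its underside; x axis along the 80 mm side, roughly the feed direction; z up. (A larger block with 6 x 5 wells and a round one lie elsewhere on the bench and are not wanted)
- mouth (a point): Block warmer, a fixed white machine. This point: middle of the tunnel mouth, on the bed (6 mm above the bench). x axis: feed direction, into the tunnel; z up. Bed 130 mm wide, reaching 200 mm before the mouth. Two guide wings, tops 20 mm above the bed, narrow from about 115 mm apart, 50 mm before the mouth, to 72 at it. Roof: clear guard 150 wide, top 47 above the bench (57 at the mouth's lip)
- stop (a point): Middle of the tunnel's back stop, on the bed, 160 mm inside the mouth; axes as mouth. The tunnel is 72 mm wide and 36 mm high. With the block home its centre is 40 mm and its rear face 80 mm short of this point, the rear face so 80 mm inside the mouth. The machine's head above the stop is 135 mm high, 170 mm wide
Things that resemble listed ones, but are neither listed nor needed, are in the scene too. What is shaped like the part that bears block_center but brown is not meant.

How it is judged:
By the outcome, as a careful person would: the job done as asked, in the order asked, and still so for the second after the job is handed in, with the robot touching nothing.
It also fails if it takes over 48 s, if anything falls off the work surface, if the arm or the gripper's body presses on something with over 40 N, if the wrist force passes 120 N, or if a joint passes its speed limit or range.

ROBOT

A 6-joint arm with a two-finger parallel gripper is mounted at the origin on the work surface. World frame = base frame: x ahead of the robot, y to its left, z up, the work surface at z = 0. Lengths are in m, angles in degrees, forces in N, time in s.
With the tool pointing down it reaches from about 0.35 to 0.875 m from the base axis. Payload 4.2 kg.
Tool frame: the origin (TCP) lies where the fingers leave the gripper's body, on its centre line; the fingertips stand 70 mm ahead of it and the grasp point (between the pads) lies 51 mm ahead of it; z points along the fingers, y is the direction in which the jaws open and shut (so a half turn about z gives the same grasp; the last joint's range is limited). The gripper opens to 87 mm and grips with 3 to 60 N. Pads are 19 mm wide; open, the fingers measure 117 mm over their backs; the gripper's body (75 mm by 190 mm) begins 51 mm behind the grasp point.
Start: joints at [79.16, 22.042, 0.453, 0, -68.411, -14.817], TCP at [0.271, 0.563, 0.292] pointing down, gripper open.
Joint ranges: [-179.83, 179.83], [-69.29, 118.12], [-61.27, 80.66], [-181.25, 117.63], [-171.15, -9.14], [-177.46, 177.46]. Speed limits (degrees/s): [159.86, 159.86, 180, 180, 180, 180].

INTERFACE

Orientations are given as a 3x3 rotation matrix whose columns are the frame's x, y, z axes.
In Python, from station import sense, capture, camera_model, finish_job gives the robot as it stands.
- The arm moves only by the shell command python3 -m inch 'ROWS'. ROWS is JSON, a list of rows, each an object with "hand": the closure, from 0 (fully open) to 1 (shut); "slide": the shift along the world's x, y, z in cm, a list of three; "yaw": the turn about the world's z in rad. A call has 1 to 10 rows; each row is the pose to reach, as a shift and turn from the pose commanded when the call began; what a row does not reach only later rows make up. A row lasts 1/8 s, in which the tool goes at most 62.5 mm and 10.7 degrees, less where a joint would pass 70% of its speed; a pose out of reach is approached as far as the arm can. A call with a gripper value outside its range is refused whole. The fingers move at their own pace and stop on an object; the grip force is fixed at half the most. Time passes only in rows, so rows that repeat a pose let the fingers close. It gives the time, the measured TCP pose, the force and the opening at its end, in the units of the state.
- sense(): the state, without advancing time (a new reading comes with each control period).
- capture(name): name is "scene" or "top" or "wrist"; returns the picture (420x560x3 uint8, blue, green, red); there is no depth.
- camera_model(name): a dict with "mtx" (3x3 intrinsics, pixels), "xyz" and "orientation" of the camera in the world; the wrist camera has in their place "tool_from_camera" (4x4, takes a point from camera to tool coordinates, whose origin is the TCP and whose axes are the flange's). Camera axes: x right, y up, looking along -z (the intrinsics and any distortion apply to the point x, -y, -z); pixel columns grow to the right and rows downward; lengths in m; the calibration is good to about 2 mm. A picture is of the moment at which its call begins: read the wrist's pose just before it. camera_model takes no time and is no camera call.
- finish_job(): hands the job in, once; it reports no verdict.
The state is a dict: "time_s": time; "joints": joint angles; "joint_velocities": joint speeds; "effort": joint torques, N m; "tcp_pos": TCP position; "ee_rot": TCP orientation; "wrist_force": force on the tool from outside, world axes, zero at the start; "moment": the same for the moment, N m; "gripper_width": opening from 0.0 (shut) to 1.0 (fully open).
Only numpy, scipy, OpenCV 4.12 (cv2) and the standard library are available. Lean on these libraries where they do the work, as an engineer would, in place of code of your own. Each camera call takes 0.05 s, during which the arm holds its last target. There are 200 camera calls.

## Working session

There is one attempt and no reset: what is moved stays moved. The work goes in short steps, Python scripts to look and compute and a shell command to move; the robot and the scene stay as the last step left them, time stands still between calls to the robot, and variables do not carry over. Pictures are saved under pics/ and viewed, about 8 in all and at most 12, crops included, and the job is handed in when it is done.

```bash
mkdir -p pics
cat > h.py <<'E'
import numpy as np, cv2
from station import sense, capture, camera_model
def ray(cam,u,v):
    m=camera_model(cam); K=np.array(m['mtx'])
    d=np.linalg.inv(K)@[u,v,1]; d=np.array([d[0],-d[1],-d[2]])
    return np.array(m['xyz']), np.array(m['orientation'])@d
def at(cam,u,v,z):
    o,d=ray(cam,u,v); return o+d*(z-o[2])/d[2]
def px(cam,p):
    m=camera_model(cam); c=np.array(m['orientation']).T@(np.array(p)-np.array(m['xyz']))
    q=np.array(m['mtx'])@[c[0],-c[1],-c[2]]; return q[:2]/q[2]
E
python3 - <<'E'
from h import *
for n in ('scene','top'):
    cv2.imwrite(f'pics/{n}0.png',capture(n)); print(n,camera_model(n))
print(sense())
E
```

```text
scene {'mtx': array([[409.03870676,   0.        , 275.99218384],
       [  0.        , 409.03870676, 211.02157333],
       [  0.        ,   0.        ,   1.        ]]), 'xyz': array([ 0.93657716, -0.28170416,  0.8323918 ]), 'orientation': array([[ 0.53715243, -0.70039027,  0.47002206],
       [ 0.84347218,  0.442924  , -0.30392929],
       [ 0.00468507,  0.55970689,  0.82867741]])}
top {'mtx': array([[395.48287475,   0.        , 280.76711744],
       [  0.        , 395.48287475, 197.49657793],
       [  0.        ,   0.        ,   1.        ]]), 'xyz': array([ 0.43067158, -0.01773266,  1.11322623]), 'orientation': array([[-0.02199903,  0.99652536, -0.08033211],
       [-0.99966947, -0.02299521, -0.0114967 ],
       [-0.013304  ,  0.08005264,  0.99670185]])}
{'time_s': 0.1, 'joints': array([ 7.91590951e+01,  2.20848730e+01,  3.87458640e-01, -2.46396988e-02,
       -6.84112586e+01, -1.48196321e+01]), 'joint_velocities': array([-0.03052033, -0.04780524,  0.21749187,  0.16861578,  0.02458359,
        0.14289338]), 'effort': array([-2.02166798e-04, -3.91691101e+01,  1.87935716e+01,  4.23185259e+00,
        1.35096625e-02, -6.99986663e-05]), 'tcp_pos': array([0.27042527, 0.56301736, 0.29128521]), 'ee_rot': array([[ 9.01306836e-01, -4.33180592e-01, -7.49469401e-04],
       [-4.33181229e-01, -9.01305069e-01, -1.78760883e-03],
       [ 9.88568840e-05,  1.93584014e-03, -9.99998121e-01]]), 'wrist_force': array([ 0.08623955,  1.28714873, -0.26779029]), 'moment': array([-0.02837846, -0.02229186,  0.01177033]), 'gripper_width': 0.9961602673797801}
```

View pics/top0.png

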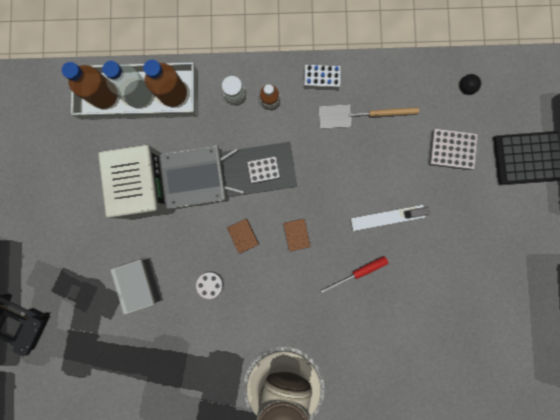

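View pics/scene0.png

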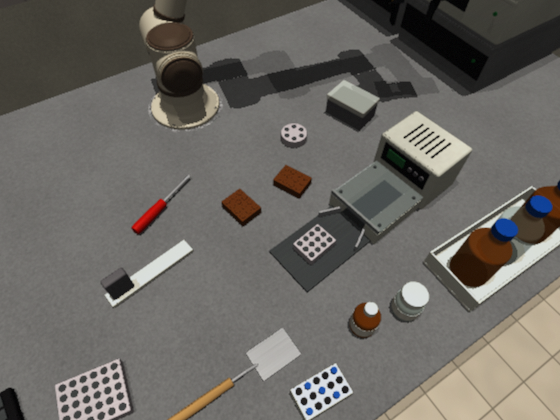

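Top view: wanted block candidates are the 4x3 grey block at (263,169) on the dark bed. The 6x5 block at (454,149), the round one (209,285), the brown ones (243,235) and (297,235), and the blue-spotted rack (322,76) don't fit. The stick is at (390,217), with its grip at about (415,212) and its nose at about (353,224). Next, an enlarged crop to confirm.

Run:
```python
from h import *
im=cv2.imread('pics/top0.png')
a=cv2.resize(im[135:220,90:310],None,fx=3.6,fy=3.6,interpolation=cv2.INTER_CUBIC)
b=cv2.resize(im[195:240,340:440],None,fx=5.5,fy=5.5,interpolation=cv2.INTER_CUBIC)
o=np.zeros((a.shape[0]+b.shape[0],a.shape[1],3),np.uint8); o[:a.shape[0]]=a; o[a.shape[0]:,:b.shape[1]]=b
cv2.imwrite('pics/crop1.png',o); print(o.shape)
hsv=cv2.cvtColor(im,cv2.COLOR_BGR2HSV)
def blobs(cam,im,roi,z,thr):
    g=cv2.cvtColor(im,cv2.COLOR_BGR2GRAY); x0,y0,x1,y1=roi
    m=(g[y0:y1,x0:x1]>thr).astype(np.uint8); m=cv2.morphologyEx(m,cv2.MORPH_CLOSE,np.ones((5,5)))
    for c in cv2.findContours(m,0,2)[0]:
        if cv2.contourArea(c)<150: continue
        bx=cv2.boxPoints(cv2.minAreaRect(c))+[x0,y0]
        w=np.array([at(cam,*p,z) for p in bx]); e=w[1]-w[0]; f=w[2]-w[1]
        if np.linalg.norm(f)>np.linalg.norm(e): e=f
        print(cam,bx.round(1).tolist(),'c',w.mean(0).round(4),'len',np.linalg.norm(w[1]-w[0]).round(4),np.linalg.norm(w[2]-w[1]).round(4),'ang',np.degrees(np.arctan2(e[1],e[0])).round(2))
s=cv2.imread('pics/scene0.png')
blobs('top',im,(240,150,290,190),.030,120); blobs('top',im,(340,200,440,240),.012,140)
blobs('scene',s,(285,215,345,270),.030,120); blobs('scene',s,(95,230,205,310),.012,140)
```

```text
(554, 792, 3)
top [[246.7, 161.2], [275.6, 155.7], [279.6, 176.9], [250.7, 182.4]] c [0.598  0.0418 0.03  ] len 0.0816 0.0604 ang -80.49
top [[350.4, 217.9], [422.8, 204.2], [425.3, 216.9], [352.8, 230.6]] c [ 0.4573 -0.3006  0.012 ] len 0.2048 0.0359 ang -80.58
scene [[292.9, 242.7], [319.3, 220.4], [335.7, 239.9], [309.4, 262.2]] c [0.5966 0.0421 0.03  ] len 0.0868 0.0622 ang 101.08
scene [[103.5, 294.7], [184.3, 237.2], [192.8, 249.1], [112.0, 306.6]] c [ 0.4563 -0.3003  0.012 ] len 0.2089 0.0388 ang 100.13
```

View pics/crop1.png

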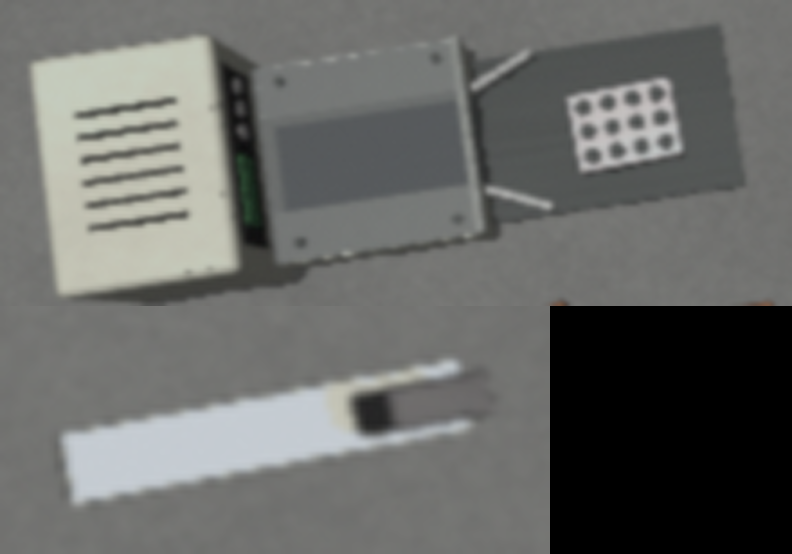

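Confirmed: the 4x3 light block and the white stick with its upright grip. Sizes come out at 81.6x60.4 mm and 204.8x35.9 mm, as specified. Next, the mouth axis from the picked bed and guard corners.

Run:
```python
from h import *
f=lambda x,y,z: at('top',90+(x+.5)/3.6-.5,135+(y+.5)/3.6-.5,z)
A=lambda d: np.degrees(np.arctan2(d[1],d[0])).round(2)
r1,r2=f(720,25,.006),f(745,185,.006); print('bed rear',r1,r2,np.linalg.norm(r1-r2),'normal',A(r1-r2)+90)
n1=f(500,222,.006); print('bed near edge',A(n1-r2)); n2=f(532,52,.006); print('far edge',A(n2-r1))
l1,l2=f(459,38,.057),f(485,232,.057); print('lip',(l1+l2)/2,np.linalg.norm(l1-l2),A(l1-l2)+90)
g1,g2=f(275,265,.047),f(253,68,.047); print('guard back',g1,g2)
a=np.radians(99.5); u=np.array([np.cos(a),np.sin(a),0])
print('mouth from bed',(r1+r2)/2+.2*u)
w1,w2=f(472,88,.026),f(488,190,.026); print('wing mid',(w1+w2)/2,np.linalg.norm(w1-w2))
w1,w2=f(530,50,.026),f(552,207,.026); print('wing rear mid',(w1+w2)/2,np.linalg.norm(w1-w2))
h1,h2=f(32,65,.135),f(58,295,.135);h3=f(240,268,.135);h4=f(208,38,.135); print('head',A(h1-h2)+90,A(h2-h3),(h1+h2)/2,(h3+h4)/2)
```

```text
bed rear [ 0.67861631 -0.03366085  0.006     ] [ 0.55125416 -0.05017234  0.006     ] 0.1284279779950228 normal 97.39
bed near edge 97.29
far edge 96.86
lip [0.58859528 0.1549443  0.057     ] 0.1482528344696959 97.01
guard back [0.49455654 0.30604119 0.047     ] [0.64510736 0.32304836 0.047     ]
mouth from bed [0.58192572 0.15534053 0.006     ]
wing mid [0.58966193 0.15382447 0.026     ] 0.08046675498493164
wing rear mid [0.59686373 0.10661427 0.026     ] 0.12354600581983197
head 97.24 97.14 [0.55265188 0.4399919  0.135     ] [0.56860494 0.31508774 0.135     ]
```

```bash
python3 -m inch '[{"hand":0,"slide":[1,-6,0],"yaw":-0.15},{"hand":0,"slide":[3,-12,0],"yaw":-0.3},{"hand":0,"slide":[6,-17,0],"yaw":-0.45},{"hand":0,"slide":[9,-22,0],"yaw":-0.6},{"hand":0,"slide":[12,-27,0],"yaw":-0.75},{"hand":0,"slide":[14,-33,0],"yaw":-0.85},{"hand":0,"slide":[16,-39,0],"yaw":-0.957},{"hand":0,"slide":[18,-45,0],"yaw":-0.957},{"hand":0,"slide":[18,-51,0],"yaw":-0.957},{"hand":0,"slide":[18,-57,0],"yaw":-0.957}]'
```

```text
time_s: 1.35
tcp_pos: [0.4502, -0.0087, 0.292]
ee_rot: [[0.165, -0.986, -0.0], [-0.986, -0.165, -0.0], [-0.0, 0.0, -1.0]]
wrist_force: [1.7, -0.0, -0.5]
gripper_width: 1.003
```

Feed angle is 97.2° (bed, lip and head agree) and the mouth is at about (0.589, 0.156). Now hover over the grip.

```bash
python3 -m inch '[{"hand":0,"slide":[0.3,-6,0],"yaw":0},{"hand":0,"slide":[0.6,-12,0],"yaw":0},{"hand":0,"slide":[0.9,-18,0],"yaw":0},{"hand":0,"slide":[1.2,-24,0],"yaw":0},{"hand":0,"slide":[1.5,-30,-2],"yaw":0},{"hand":0,"slide":[1.8,-35.8,-4],"yaw":0},{"hand":0,"slide":[1.8,-35.8,-8],"yaw":0},{"hand":0,"slide":[1.8,-35.8,-8],"yaw":0},{"hand":0,"slide":[1.8,-35.8,-8],"yaw":0}]'
python3 - <<'E'
from h import *
s=sense(); im=capture('wrist'); m=camera_model('wrist'); print(s['tcp_pos'],m)
cv2.imwrite('pics/w1.png',im)
T=np.array(m['tool_from_camera']); W=np.eye(4); W[:3,:3]=s['ee_rot']; W[:3,3]=s['tcp_pos']; C=W@T; np.save('C1.npy',C)
for p in ([.468,-.367,.078],[.440,-.199,.012]):
    c=np.linalg.inv(C)@[*p,1]; q=np.array(m['mtx'])@[c[0],-c[1],-c[2]]; print(p,q[:2]/q[2])
E
```

```text
time_s: 2.48
tcp_pos: [0.4692, -0.3646, 0.2135]
ee_rot: [[0.166, -0.986, 0.001], [-0.986, -0.166, -0.001], [0.001, -0.001, -1.0]]
wrist_force: [1.1, 0.2, 1.3]
gripper_width: 1.002
[ 0.46920596 -0.36460464  0.21352052] {'mtx': array([[315.19940299,   0.        , 281.89421273],
       [  0.        , 315.19940299, 212.01858758],
       [  0.        ,   0.        ,   1.        ]]), 'tool_from_camera': array([[-9.55867752e-04,  9.63123095e-01,  2.69059456e-01,
         7.39268048e-02],
       [ 9.99999434e-01,  7.94808580e-04,  7.07533994e-04,
         1.32818859e-03],
       [ 4.67591566e-04,  2.69059980e-01, -9.63123309e-01,
        -9.29593896e-02],
       [ 0.00000000e+00,  0.00000000e+00,  0.00000000e+00,
         1.00000000e+00]])}
[0.468, -0.367, 0.078] [282.62032337 222.33278486]
[0.44, -0.199, 0.012] [282.2964639  351.51134113]
```

View pics/w1.png

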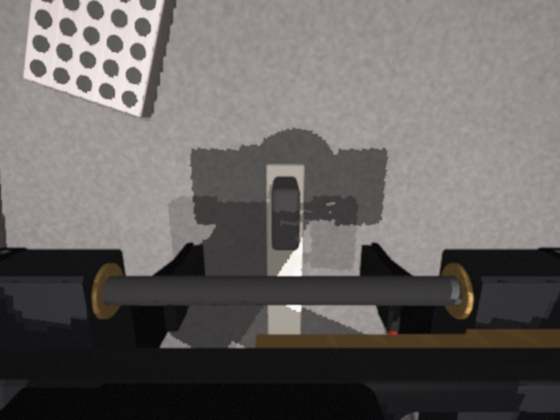

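The wrist view shows the grip top centred at about (286,219), against (282,222) predicted, so it is 2–3 mm off. Descend and close.

```bash
python3 -m inch '[{"hand":0,"slide":[-0.3,-0.3,-4],"yaw":0},{"hand":0,"slide":[-0.3,-0.3,-8],"yaw":0},{"hand":0,"slide":[-0.3,-0.3,-11],"yaw":0},{"hand":0,"slide":[-0.3,-0.3,-11],"yaw":0},{"hand":1,"slide":[-0.3,-0.3,-11],"yaw":0},{"hand":1,"slide":[-0.3,-0.3,-11],"yaw":0},{"hand":1,"slide":[-0.3,-0.3,-11],"yaw":0},{"hand":1,"slide":[-0.3,-0.3,-11],"yaw":0},{"hand":1,"slide":[-0.3,-0.3,-11],"yaw":0},{"hand":1,"slide":[-0.3,-0.3,-11],"yaw":0}]'
```

```text
time_s: 3.78
tcp_pos: [0.4655, -0.3677, 0.1022]
ee_rot: [[0.165, -0.986, -0.0], [-0.986, -0.165, 0.0], [-0.0, 0.0, -1.0]]
wrist_force: [-0.0, -0.3, 0.3]
gripper_width: 0.406
```

```bash
python3 -m inch '[{"hand":1,"slide":[0,0,0],"yaw":0},{"hand":1,"slide":[0,0,0],"yaw":0},{"hand":1,"slide":[0,0,0],"yaw":0},{"hand":1,"slide":[0,0,0],"yaw":0},{"hand":1,"slide":[0,0,0],"yaw":0},{"hand":1,"slide":[0,0,2],"yaw":0},{"hand":1,"slide":[0,0,5],"yaw":-0.04},{"hand":1,"slide":[0,0,5],"yaw":-0.04},{"hand":1,"slide":[0,0,5],"yaw":-0.04},{"hand":1,"slide":[0,0,5],"yaw":-0.04}]'
```

```text
time_s: 5.03
tcp_pos: [0.4647, -0.3672, 0.1507]
ee_rot: [[0.126, -0.992, -0.003], [-0.992, -0.126, 0.002], [-0.002, 0.003, -1.0]]
wrist_force: [-0.3, -0.3, -2.2]
gripper_width: 0.253
```

Stick held (22 mm opening, 2 N weight). Move onto the feed line behind the block, still raised, then check the blade.

```bash
python3 -m inch '[{"hand":1,"slide":[3.4,3.5,0],"yaw":0},{"hand":1,"slide":[6.7,7,0],"yaw":0},{"hand":1,"slide":[10,10.5,0],"yaw":0},{"hand":1,"slide":[13.4,14,0],"yaw":0},{"hand":1,"slide":[16.8,17.6,0],"yaw":0},{"hand":1,"slide":[16.8,17.6,-2],"yaw":0},{"hand":1,"slide":[16.8,17.6,-2],"yaw":0},{"hand":1,"slide":[16.8,17.6,-2],"yaw":0}]'
python3 - <<'E'
from h import *
print(sense()['tcp_pos'])
a=capture('top'); b=capture('scene'); cv2.imwrite('pics/t2.png',a); cv2.imwrite('pics/s2.png',b)
A=cv2.resize(a[110:230,220:400],None,fx=2.2,fy=2.2,interpolation=cv2.INTER_CUBIC); B=cv2.resize(b[190:350,150:400],None,fx=3,fy=3,interpolation=cv2.INTER_CUBIC)
B=cv2.resize(b[200:320,180:360],None,fx=2.2,fy=2.2,interpolation=cv2.INTER_CUBIC)
cv2.imwrite('pics/c2.png',np.hstack([A,B]))
E
```

```text
time_s: 6.02
tcp_pos: [0.6332, -0.1921, 0.132]
ee_rot: [[0.125, -0.992, -0.001], [-0.992, -0.125, -0.0], [0.0, 0.001, -1.0]]
wrist_force: [-0.1, -0.3, -1.7]
gripper_width: 0.249
[ 0.63324304 -0.19208873  0.13197345]
```

View pics/c2.png

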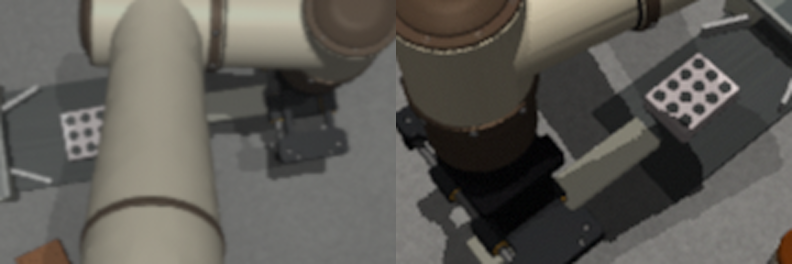

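Run:
```python
from h import *
a=at('scene',290.9,253.6,.042); b=at('scene',298.6,265,.042); print(a,b,(a+b)/2,np.linalg.norm(a-b))
print('pred .612 -.0235; px of nose top mid at z .042 / .030', px('scene',[.612,-.0235,.042]))
```

```text
[ 0.60007063 -0.02450154  0.042     ] [ 0.63181268 -0.02582761  0.042     ] [ 0.61594165 -0.02516457  0.042     ] 0.03176974408720054
pred .612 -.0235; px of nose top mid at z .042 / .030 [294.33749707 257.50731417]
```

The nose lies where predicted, within 2–4 mm, and is level. Lower it over the bed and start pushing.

```bash
python3 -m inch '[{"hand":1,"slide":[0,0,-1.5],"yaw":0},{"hand":1,"slide":[0,0,-2.2],"yaw":0},{"hand":1,"slide":[0,0,-2.2],"yaw":0},{"hand":1,"slide":[-0.13,1,-2.2],"yaw":0},{"hand":1,"slide":[-0.25,2,-2.2],"yaw":0},{"hand":1,"slide":[-0.38,3,-2.2],"yaw":0},{"hand":1,"slide":[-0.5,4,-2.2],"yaw":0},{"hand":1,"slide":[-0.63,5,-2.2],"yaw":0},{"hand":1,"slide":[-0.76,6,-2.2],"yaw":0},{"hand":1,"slide":[-0.88,7,-2.2],"yaw":0}]'
python3 -m inch '[{"hand":1,"slide":[-0.13,1,0],"yaw":0},{"hand":1,"slide":[-0.25,2,0],"yaw":0},{"hand":1,"slide":[-0.38,3,0],"yaw":0},{"hand":1,"slide":[-0.5,4,0],"yaw":0},{"hand":1,"slide":[-0.63,5,0],"yaw":0},{"hand":1,"slide":[-0.76,6,0],"yaw":0},{"hand":1,"slide":[-0.88,7,0],"yaw":0},{"hand":1,"slide":[-0.88,7,0],"yaw":0}]'
python3 - <<'E'
from h import *
a=capture('top'); b=capture('scene'); cv2.imwrite('pics/t3.png',a); cv2.imwrite('pics/s3.png',b)
A=cv2.resize(a[110:230,180:360],None,fx=2.2,fy=2.2,interpolation=cv2.INTER_CUBIC)
B=cv2.resize(b[160:280,240:420],None,fx=2.2,fy=2.2,interpolation=cv2.INTER_CUBIC)
cv2.imwrite('pics/c3.png',np.hstack([A,B]))
E
```

```text
time_s: 7.38
tcp_pos: [0.6249, -0.1211, 0.1105]
ee_rot: [[0.126, -0.992, 0.001], [-0.992, -0.126, -0.0], [0.0, -0.001, -1.0]]
wrist_force: [1.0, -2.6, -0.9]
gripper_width: 0.25
time_s: 8.38
tcp_pos: [0.6156, -0.0504, 0.1099]
ee_rot: [[0.126, -0.992, -0.001], [-0.992, -0.126, 0.001], [-0.001, 0.001, -1.0]]
wrist_force: [-0.3, -0.6, -2.4]
gripper_width: 0.251
```

View pics/c3.png

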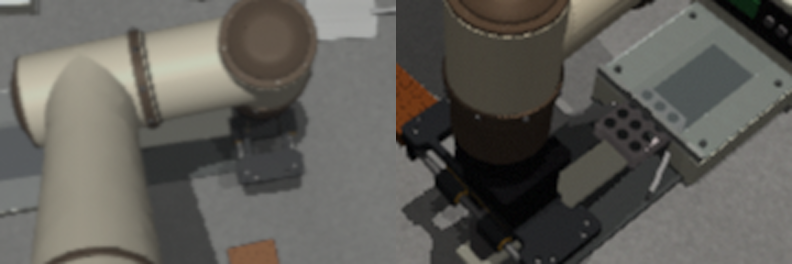

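The block has entered the mouth straight, with the stick behind it and forces low. About 118 mm remain.

```bash
python3 -m inch '[{"hand":1,"slide":[-0.13,1,0],"yaw":0},{"hand":1,"slide":[-0.25,2,0],"yaw":0},{"hand":1,"slide":[-0.38,3,0],"yaw":0},{"hand":1,"slide":[-0.5,4,0],"yaw":0},{"hand":1,"slide":[-0.63,5,0],"yaw":0},{"hand":1,"slide":[-0.76,6,0],"yaw":0},{"hand":1,"slide":[-0.88,7,0],"yaw":0},{"hand":1,"slide":[-1.01,8,0],"yaw":0},{"hand":1,"slide":[-1.14,9,0],"yaw":0},{"hand":1,"slide":[-1.26,10,0],"yaw":0}]'
python3 -m inch '[{"hand":1,"slide":[-0.04,0.3,0],"yaw":0},{"hand":1,"slide":[-0.08,0.6,0],"yaw":0},{"hand":1,"slide":[-0.11,0.9,0],"yaw":0},{"hand":1,"slide":[-0.15,1.2,0],"yaw":0},{"hand":1,"slide":[-0.15,1.2,0],"yaw":0}]'
```

```text
time_s: 9.72
tcp_pos: [0.6033, 0.049, 0.1103]
ee_rot: [[0.126, -0.992, -0.0], [-0.992, -0.126, -0.0], [-0.0, 0.0, -1.0]]
wrist_force: [0.8, -1.4, -3.4]
gripper_width: 0.256
time_s: 10.35
tcp_pos: [0.6019, 0.0606, 0.1103]
ee_rot: [[0.126, -0.992, 0.0], [-0.992, -0.126, 0.0], [-0.0, -0.0, -1.0]]
wrist_force: [0.6, -0.1, -1.6]
gripper_width: 0.251
```

```bash
python3 -m inch '[{"hand":1,"slide":[-0.03,0.2,0],"yaw":0},{"hand":1,"slide":[-0.05,0.4,0],"yaw":0},{"hand":1,"slide":[-0.05,0.4,0],"yaw":0}]'; python3 -m inch '[{"hand":1,"slide":[-0.03,0.2,0],"yaw":0},{"hand":1,"slide":[-0.03,0.2,0],"yaw":0}]'; python3 -m inch '[{"hand":1,"slide":[-0.03,0.2,0],"yaw":0},{"hand":1,"slide":[-0.03,0.2,0],"yaw":0}]'
```

```text
time_s: 10.72
tcp_pos: [0.6014, 0.0645, 0.1103]
ee_rot: [[0.126, -0.992, 0.0], [-0.992, -0.126, 0.0], [-0.0, -0.0, -1.0]]
wrist_force: [-0.1, -0.9, -0.8]
gripper_width: 0.253
time_s: 10.98
tcp_pos: [0.6011, 0.0666, 0.1103]
ee_rot: [[0.126, -0.992, 0.0], [-0.992, -0.126, 0.0], [-0.0, -0.0, -1.0]]
wrist_force: [0.9, 0.0, -2.7]
gripper_width: 0.256
time_s: 11.22
tcp_pos: [0.601, 0.0669, 0.1107]
ee_rot: [[0.126, -0.992, -0.0], [-0.992, -0.126, -0.002], [0.002, 0.0, -1.0]]
wrist_force: [1.6, -7.5, 0.7]
gripper_width: 0.248
```

Contact: −7.5 N with the nose 80 mm inside, which matches the expected home. One small extra press to square the block up, then draw back.

```bash
python3 -m inch '[{"hand":1,"slide":[-0.02,0.15,0],"yaw":0},{"hand":1,"slide":[-0.02,0.15,0],"yaw":0}]'
python3 - <<'E'
from h import *
b=capture('scene'); cv2.imwrite('pics/s4.png',b)
cv2.imwrite('pics/c4.png',cv2.resize(b[130:280,270:450],None,fx=4,fy=4,interpolation=cv2.INTER_CUBIC))
E
```

```text
time_s: 11.48
tcp_pos: [0.601, 0.0672, 0.111]
ee_rot: [[0.125, -0.992, -0.0], [-0.992, -0.125, -0.004], [0.004, 0.001, -1.0]]
wrist_force: [2.5, -11.5, 1.4]
gripper_width: 0.253
```

View pics/c4.png

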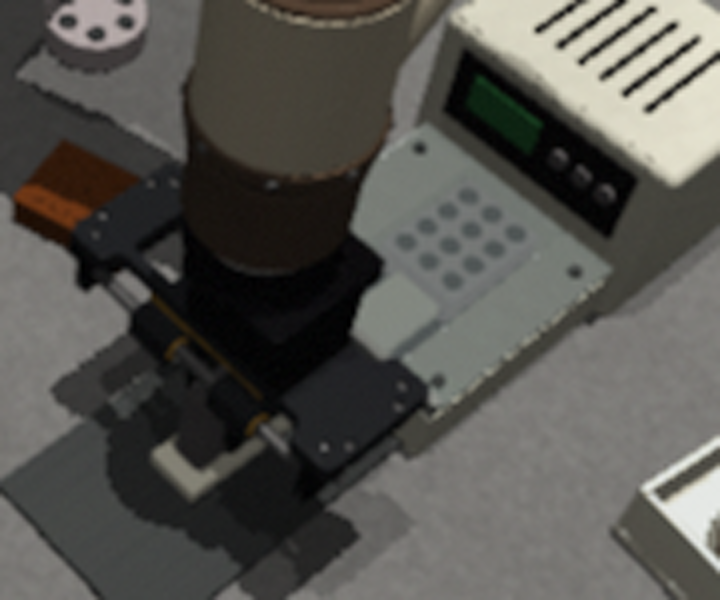

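The block shows through the guard, square and home, with the nose against its rear face. Draw the stick back.

```bash
python3 -m inch '[{"hand":1,"slide":[0.13,-1,0],"yaw":0},{"hand":1,"slide":[0.38,-3,0.2],"yaw":0},{"hand":1,"slide":[0.76,-6,0.2],"yaw":0},{"hand":1,"slide":[1.14,-9,0.2],"yaw":0},{"hand":1,"slide":[1.51,-12,0.2],"yaw":0},{"hand":1,"slide":[1.89,-15,0.2],"yaw":0},{"hand":1,"slide":[2.27,-18,0.2],"yaw":0},{"hand":1,"slide":[2.65,-21,0.2],"yaw":0},{"hand":1,"slide":[3.03,-24,0.2],"yaw":0},{"hand":1,"slide":[3.03,-24,0.2],"yaw":0}]'
python3 -m inch '[{"hand":1,"slide":[0.38,-3,0],"yaw":0},{"hand":1,"slide":[0.76,-6,0],"yaw":0},{"hand":1,"slide":[1,-8,0],"yaw":0},{"hand":1,"slide":[1,-8,0],"yaw":0},{"hand":1,"slide":[1,-8,-0.3],"yaw":0},{"hand":1,"slide":[1,-8,-0.6],"yaw":0},{"hand":1,"slide":[1,-8,-0.8],"yaw":0},{"hand":1,"slide":[1,-8,-0.8],"yaw":0}]'
python3 - <<'E'
from h import *
b=capture('scene'); a=capture('top'); cv2.imwrite('pics/s5.png',b); cv2.imwrite('pics/t5.png',a)
A=cv2.resize(a[110:260,80:400],None,fx=2.2,fy=2.2); B=cv2.resize(b[150:330,100:420],(704,396))[:260]
B=cv2.resize(b[180:300,120:440],None,fx=2.2,fy=2.2)
cv2.imwrite('pics/c5.png',np.vstack([A,B]))
E
```

```text
time_s: 12.78
tcp_pos: [0.6307, -0.1727, 0.1119]
ee_rot: [[0.122, -0.993, 0.0], [-0.993, -0.122, 0.0], [-0.0, -0.0, -1.0]]
wrist_force: [-0.3, 0.3, -2.0]
gripper_width: 0.249
time_s: 13.78
tcp_pos: [0.6408, -0.2497, 0.104]
ee_rot: [[0.126, -0.992, -0.001], [-0.992, -0.126, 0.0], [-0.0, 0.001, -1.0]]
wrist_force: [0.2, 0.3, -2.1]
gripper_width: 0.249
```

View pics/c5.png

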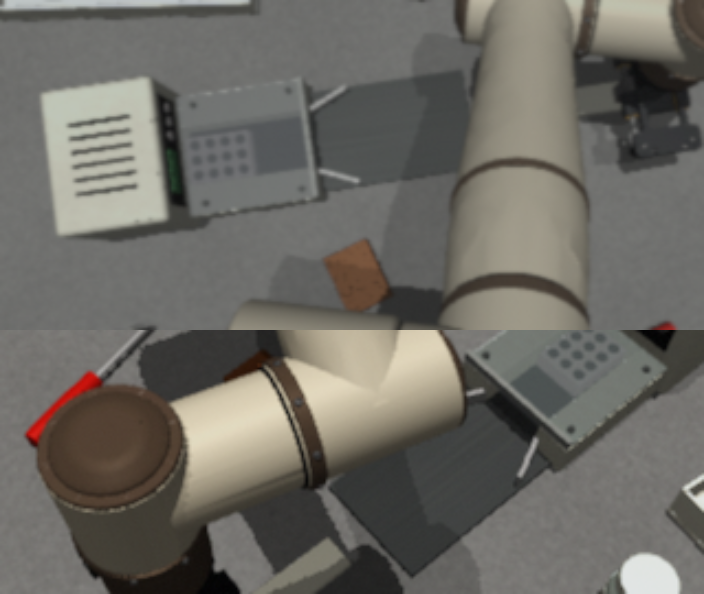

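The block stayed home and the nose is clear of the bed. Lower to contact and release.

```bash
python3 -m inch '[{"hand":1,"slide":[0,0,-0.1],"yaw":0},{"hand":1,"slide":[0,0,-0.2],"yaw":0},{"hand":1,"slide":[0,0,-0.2],"yaw":0}]'; python3 -m inch '[{"hand":1,"slide":[0,0,-0.1],"yaw":0},{"hand":1,"slide":[0,0,-0.1],"yaw":0}]'
```

```text
time_s: 14.25
tcp_pos: [0.6409, -0.2501, 0.1022]
ee_rot: [[0.126, -0.992, 0.0], [-0.992, -0.126, 0.0], [0.0, -0.0, -1.0]]
wrist_force: [-0.4, 0.1, -2.6]
gripper_width: 0.249
time_s: 14.5
tcp_pos: [0.6409, -0.2501, 0.1022]
ee_rot: [[0.126, -0.992, 0.0], [-0.992, -0.126, -0.0], [0.0, -0.0, -1.0]]
wrist_force: [-3.3, 2.3, 4.3]
gripper_width: 0.25
```

Contact at the same height as at the grasp (TCP z 0.1022), with +4 N. Open and rise.

```bash
python3 -m inch '[{"hand":0,"slide":[0,0,0],"yaw":0},{"hand":0,"slide":[0,0,0],"yaw":0},{"hand":0,"slide":[0,0,0],"yaw":0},{"hand":0,"slide":[0,0,0],"yaw":0},{"hand":0,"slide":[0,0,0],"yaw":0},{"hand":0,"slide":[0,0,0],"yaw":0},{"hand":0,"slide":[0,0,2],"yaw":0},{"hand":0,"slide":[0,0,6],"yaw":0},{"hand":0,"slide":[0,0,11],"yaw":0},{"hand":0,"slide":[0,0,16],"yaw":0}]'
python3 -m inch '[{"hand":0,"slide":[-3,-4,0],"yaw":0},{"hand":0,"slide":[-6,-8,0],"yaw":0},{"hand":0,"slide":[-9,-12,0],"yaw":0},{"hand":0,"slide":[-12,-16,0],"yaw":0},{"hand":0,"slide":[-15,-18,0],"yaw":0},{"hand":0,"slide":[-15,-18,0],"yaw":0}]'
python3 - <<'E'
from h import *
b=capture('scene'); a=capture('top'); cv2.imwrite('pics/s6.png',b); cv2.imwrite('pics/t6.png',a)
A=cv2.resize(a[110:240,80:400],None,fx=2.2,fy=2.2); B=cv2.resize(b[180:320,50:370],None,fx=2.2,fy=2.2)
cv2.imwrite('pics/c6.png',np.vstack([A,B]))
E
```

```text
time_s: 15.75
tcp_pos: [0.6407, -0.2501, 0.2627]
ee_rot: [[0.126, -0.992, -0.0], [-0.992, -0.126, -0.0], [0.0, 0.0, -1.0]]
wrist_force: [0.5, -1.0, 0.0]
gripper_width: 1.0
time_s: 16.5
tcp_pos: [0.4887, -0.4316, 0.2615]
ee_rot: [[0.122, -0.993, -0.0], [-0.993, -0.122, 0.0], [-0.0, 0.0, -1.0]]
wrist_force: [-0.3, 0.2, 0.0]
gripper_width: 0.995
```

View pics/c6.png

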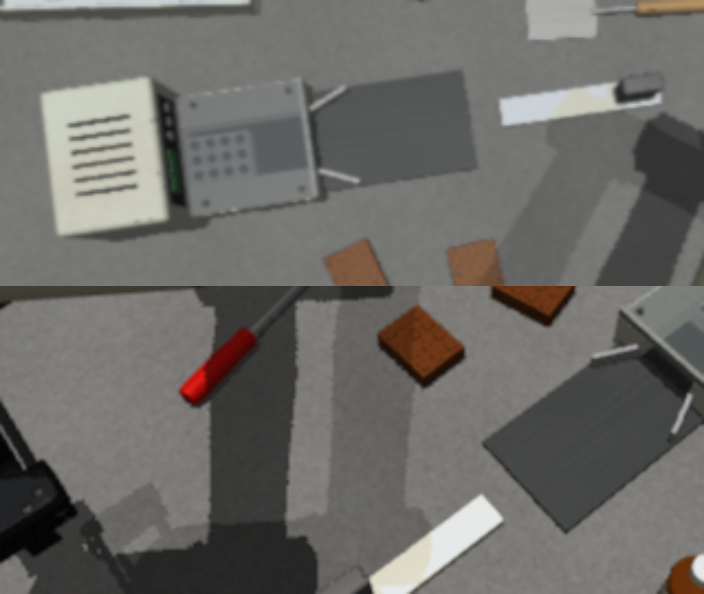

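The stick lies flat and clear of the bed, and the block is home under the guard.

```bash
python3 -c "
from h import *
c=cv2.imread('pics/t6.png')
p=at('top',80+221/2.2,110+155/2.2,.030); u=np.array([-.1253,.992]); print('wells centre inside mouth (expect .12):',(p[:2]-[.5895,.156])@u)
from station import finish_job; print(finish_job())"
```

```text
wells centre inside mouth (expect .12): 0.11654882640056832
the job is handed in; nothing more can be done
None
```

The well block is fed into the tunnel and rests against the back stop. The push stick lies flat on the bench, clear of the bed, and I let go of it. The job was handed in at about 16.6 s of the 48 s allowed, and the gripper never touched the block.

- **Pushing:** I held the stick by its grip and pushed the block straight down the feed line. Resistance came up to 7.5 N with the nose 80 mm inside the mouth, which is the expected home position. A small extra press rose to 11.5 N, and then I stopped.
- **Setting down:** After drawing the stick out, I lowered it until it touched the bench. The TCP was at the same height as when I picked it up, so the stick should be flat. Then I released it and moved the arm away.
- **Last checks:** The final pictures show the block square under the guard, and the stick on its underside on the bench.
- **Small disagreement:** From the final picture, judged by eye, the block's centre is about 117 mm inside the mouth, where 120 mm is expected. That is roughly the error of the calibration and of reading pixels by eye. The stick's travel and the contact force both indicate it is fully home.

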